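Push a loaded busbar tray over the sill of its nest

TASK

Put the blue tray of finished green busbars away in the empty aluminium nest on the bench: do not carry it, but tip up its yellow-rimmed leading end, rest that end on the nest's raised sill with the tail still on the bench, let go, and push the tray on from behind until it has slid right over the sill and lies flat on the nest floor behind it. Keep the three busbars in the tray, and do not disturb the tape measure, knife, flat workpiece or tape roll lying around.

Things in the scene. Friction and masses are not known exactly. Their poses are not given: they have to be found in the camera images.
- tray: Loose blue plastic tray, open on top, 190 long (its x) x 130 wide (its y), flat underside; origin at the centre of its underside, z up. End walls 12 thick, 130 wide, 70 high; side walls 4 thick, 50 high; floor 4 thick. Its +x end is the leading end and starts towards the nest: yellow top rim, blank white card holder on its outer face. 0.24 to 0.36 kg empty, 0.66 to 0.78 kg loaded.
- tray_front (a point): Point on the tray: middle of the bottom edge of its leading end (95 mm along tray x from its origin). The wall above it is solid and can be pinched from above across its 12 mm thickness anywhere along its top edge (wall centre plane at tray x = 89, top at z = 70).
- tray_rear (a point): Point on the tray: middle of the bottom edge of its rear end (95 mm along tray -x from its origin). The rear wall above it is a plain flat face.
- nest: Fixed open-topped frame of aluminium slot profile; place and heading vary. Origin on the bench under the middle of its sill; x points into the nest (the way the tray goes), z up. Side rails 20 thick, 40 high, inner faces at y = +77 and -77 (tray + 24), from x = -10 to 245. Back stop 40 high, face at x = 225. Floor plate 3 thick: 25 mm of play lengthways for the tray behind the sill.
- nest_sill (a point): Point on the nest: middle of the top of the sill across its mouth. The sill is fixed, 20 high, 20 thick (nest x = -10 to +10) and square-faced: a tray pushed flat against it stops dead. The tray slides easily on it (friction about 0.3). Once most of the tray is past the sill it see-saws nose down and its tail rises onto the sill, unless the pusher holds the tail down.
- bar1: Loose L-bent copper busbar in green insulation, 140 long (its x), 20 wide, 5 thick, 0.14 kg, one of three lying loose along the tray, side by side about 36 apart; a tab 40 high stands up at its -x end, at the tray's rear. Its front end stops about 13 mm short of the leading wall. Origin: centre of the underside of the flat part.
- bar2: Loose L-bent copper busbar in green insulation, 140 long (its x), 20 wide, 5 thick, 0.14 kg, one of three lying loose along the tray, side by side about 36 apart; a tab 40 high stands up at its -x end, at the tray's rear. Its front end stops about 13 mm short of the leading wall. Origin: centre of the underside of the flat part.
- bar3: Loose L-bent copper busbar in green insulation, 140 long (its x), 20 wide, 5 thick, 0.14 kg, one of three lying loose along the tray, side by side about 36 apart; a tab 40 high stands up at its -x end, at the tray's rear. Its front end stops about 13 mm short of the leading wall. Origin: centre of the underside of the flat part.
- tape_measure: Bystander: yellow and black tape measure standing on its edge, 72 x 36 x 66 high. Origin at the centre of its underside.
- knife: Bystander: yellow and black utility knife lying on the bench, about 175 x 26 x 20 high, along its x. Origin at the centre of the handle's underside.
- workpiece: Bystander: flat green branched busbar, 200 (its y) x about 150 x 6 thick, lying on the bench. Origin on its underside, in the middle of its long limb.
- tape_roll: Bystander: green roll of insulating tape lying flat, 72 diameter, 19 high. Origin at the centre of its underside.
There are look-alikes about, which are no part of the job. What is shaped like the bar2 but red is not meant. There is more than one size of the tray; the job needs the larger.

How it is judged:
By the outcome, as a careful person would: the job done as asked, in the order asked, and still so for the second after the job is handed in, with the robot touching nothing.
It also fails if it takes over 61 s, if anything falls off the work surface, if the arm or the gripper's body presses on something with over 40 N, if the wrist force passes 120 N, or if a joint passes its speed limit or range.

ROBOT

A 6-joint arm with a two-finger parallel gripper is mounted at the origin on the work surface. World frame = base frame: x ahead of the robot, y to its left, z up, the work surface at z = 0. Lengths are in m, angles in degrees, forces in N, time in s.
With the tool pointing down it reaches from about 0.375 to 0.75 m from the base axis. Payload 9 kg.
Tool frame: the origin (TCP) lies where the fingers leave the gripper's body, on its centre line; the fingertips stand 73 mm ahead of it and the grasp point (between the pads) lies 54 mm ahead of it (robot.tip_reach is the distance from the TCP to the fingertips, in m); z points along the fingers, y is the direction in which the jaws open and shut (so a half turn about z gives the same grasp; the last joint's range is limited). The gripper opens to 85 mm and grips with 20 to 120 N. Pads are 22 mm wide; open, the fingers measure 114 mm over their backs; the gripper's body (76 mm by 85 mm) begins 54 mm behind the grasp point. The pads swing forward as they close: fully open they stand 13 mm farther back than shut.
Start: joints at [-76.186, 5.964, 5.575, 89.605, 0, 77.527], TCP at [0.266, -0.538, 0.304] pointing down, gripper open.
Joint ranges: [-171.21, 171.21], [-48.23, 106.86], [-62.78, 66.21], [-105.2, 120.99], [-86.42, 89.51], [-180, 180]. Speed limits (degrees/s): [127.2, 127.2, 147.25, 180, 180, 180].

INTERFACE

Orientations are given as [roll, pitch, yaw] about the fixed x, y, z axes, in that order (R = Rz(yaw) Ry(pitch) Rx(roll)).
In Python, from plant import robot gives the robot as it stands. Calls block until the motion is done:
- robot.move_pose(position, orientation): joint-space move of the TCP to a pose.
- robot.line_to(position, vel=0.15, rotation=None, guard=None): straight line of the TCP; rotation=None keeps the orientation; vel is the mean speed in m/s. With guard (N) it stops when the force on the tool has changed by that much, and returns True; else False.
- robot.goto_joints(angles): joint-space move.
- robot.set_gripper(opening): finger opening in m; the grip force is fixed at half the most; returns when the fingers have stopped.
- robot.pause(seconds).
- robot.ik(position, orientation): joint angles nearest the present ones, or None.
- robot.observe(): the state.
- robot.grab_frame(name): name is "scene" or "side" or "wrist"; returns the picture (420x560x3 uint8, blue, green, red); there is no depth.
- robot.get_calibration(name): a dict with "vertical_fov" (degrees; the focal length in pixels is half the picture's height over the tangent of half this angle, whatever the lens; pixels are square), "cx", "cy" (the principal point, pixels), "rvec" (rotation vector, rad) and "tvec" (3), from world to camera coordinates, as OpenCV has them. Camera axes: x right, y down, z forward; pixel columns grow to the right and rows downward; lengths in m; the calibration is good to about 2 mm. A picture is of the moment at which its call begins: read the wrist's pose just before it. get_calibration takes no time and is no camera call; for the wrist camera it gives the pose at the moment of the call.
A pose or a line that the arm cannot do raises robot.IKError and nothing moves.
- robot.job_done(): hands the job in, once; it reports no verdict.
The state is a dict: "time": time; "q": joint angles; "qvel": joint speeds; "joint_torque": joint torques, N m; "tool_pos": TCP position; "tcp_rot": TCP orientation; "ft_force": force on the tool from outside, world axes, zero at the start; "torque": the same for the moment, N m; "gripper_width": finger opening in m.
Only numpy, scipy, OpenCV 4.12 (cv2) and the standard library are available. Lean on these libraries where they do the work, as an engineer would, in place of code of your own. Each camera call takes 0.05 s, during which the arm holds its last target.

## Working session

There is one attempt and no reset: what is moved stays moved. The work goes in short steps, each a Python script; the robot and the scene stay as the last script left them, time stands still between calls to the robot, and variables do not carry over. Pictures are saved under pics/ and viewed, and the job is handed in when it is done.

```bash
ls; mkdir -p pics; python3 - <<'E'
from plant import robot
import cv2
for n in ["scene","side","wrist"]:
    c=robot.get_calibration(n); im=robot.grab_frame(n); cv2.imwrite(f"pics/{n}0.png",im); print(n,c)
o=robot.observe(); print(o["time"],o["tool_pos"],o["tcp_rot"],o["ft_force"])
E
```

```text
pics
scene {'vertical_fov': 53.64739092592447, 'cx': 277.46622381018346, 'cy': 205.30440671580376, 'rvec': array([ 2.35068865,  1.00796541, -0.34372708]), 'tvec': array([-0.45667213, -0.22600697,  1.23551606])}
side {'vertical_fov': 54.15779323230919, 'cx': 281.69373439321635, 'cy': 208.18480797601484, 'rvec': array([ 0.6861153 , -2.43920264,  1.40084566]), 'tvec': array([0.53236766, 0.15726797, 0.87137661])}
wrist {'vertical_fov': 69.85961650297007, 'cx': 283.7082253216865, 'cy': 209.53390988438554, 'rvec': array([-2.45924177,  1.52870344,  0.21651541]), 'tvec': array([-0.60010475, -0.03584002,  0.37788359])}
0.15 [ 0.2656731  -0.53775263  0.30329416] [-1.79939983e+02 -1.44605285e-02  2.62861477e+01] [-0.02367696  0.92639955 -0.5222617 ]
```

View pics/scene0.png

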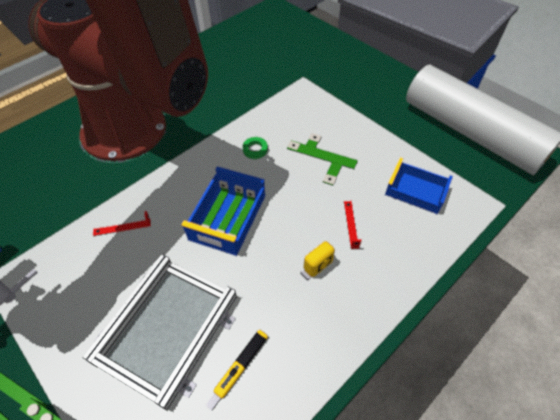

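View pics/side0.png

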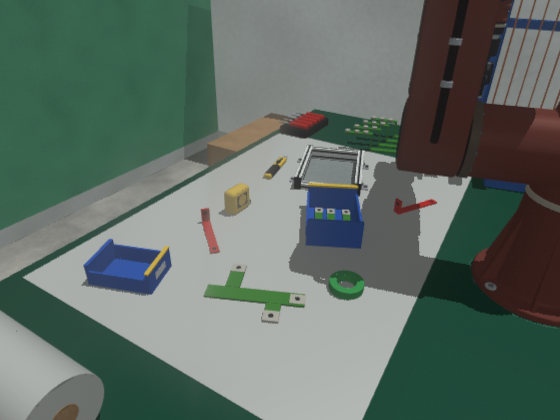

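View pics/wrist0.png

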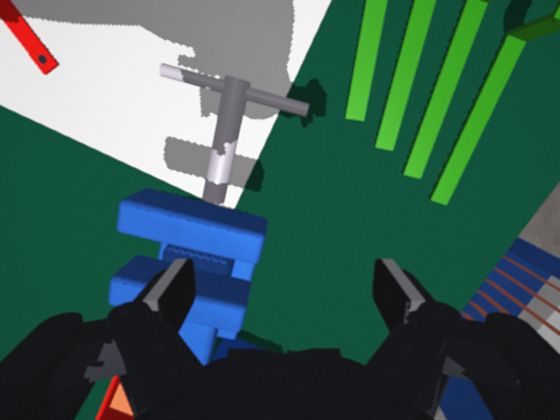

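The large tray (scene px 225,210) holds green bars and has a yellow rim with a white card facing the nest. The smaller blue tray at (418,186) is empty. Red look-alike bars lie at (122,224) and (352,225), and the nest is at (160,330). I'll enlarge to confirm.

```bash
cat > h.py <<'E'
import numpy as np, cv2
from plant import robot
def cam(n):
    c=robot.get_calibration(n); f=210/np.tan(np.radians(c["vertical_fov"]/2))
    K=np.array([[f,0,c["cx"]],[0,f,c["cy"]],[0,0,1.]])
    R=cv2.Rodrigues(np.array(c["rvec"],float))[0]; return K,R,np.array(c["tvec"],float)
def ray(n,px,z,C=None):
    K,R,t=C or cam(n); o=-R.T@t; px=np.atleast_2d(np.array(px,float))
    d=(R.T@np.linalg.inv(K)@np.c_[px,np.ones(len(px))].T).T
    return o+d*((z-o[2])/d[:,2])[:,None]
def proj(n,P,C=None):
    K,R,t=C or cam(n); p=(K@(R@np.atleast_2d(P).T+t[:,None])).T; return p[:,:2]/p[:,2:]
E
python3 - <<'E'
import cv2
im=cv2.imread("pics/scene0.png")
cv2.imwrite("pics/c_tray.png",cv2.resize(im[150:270,160:300],None,fx=5,fy=5,interpolation=cv2.INTER_CUBIC))
cv2.imwrite("pics/c_nest.png",cv2.resize(im[245:415,70:250],None,fx=3.5,fy=3.5,interpolation=cv2.INTER_CUBIC))
E
```

```text
(no output)
```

View pics/c_tray.png

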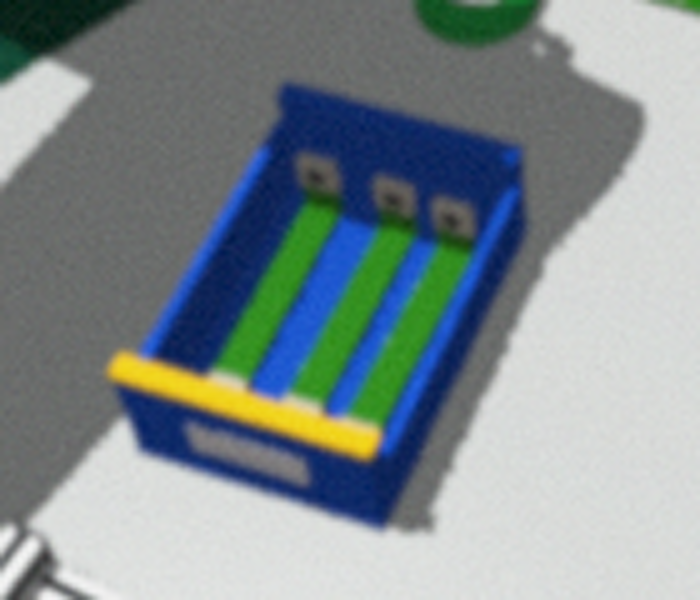

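View pics/c_nest.png

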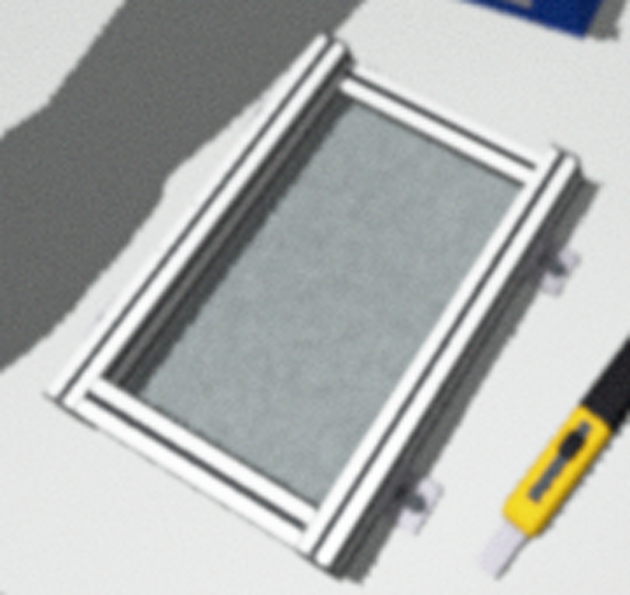

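```bash
cat > m.py <<'E'
from h import *
C=cam("scene")
f=lambda pts,s,o:[(x/s+o[0]-.4,y/s+o[1]-.4) for x,y in pts]
def fit(model,pts):
    # 2D rigid fit
    a=np.array(model,float);b=pts[:,:2];ma,mb=a.mean(0),b.mean(0)
    H=(a-ma).T@(b-mb);th=np.arctan2(H[0,1]-H[1,0],H[0,0]+H[1,1])
    R=np.array([[np.cos(th),-np.sin(th)],[np.sin(th),np.cos(th)]]);t=mb-R@ma
    return t,np.degrees(th),np.linalg.norm(a@R.T+t-b,axis=1)
# nest: pts order: front-left?; travel dir; 
N=ray("scene",f([(322,35),(578,160),(50,395),(320,570)],3.5,(70,245)),.04,C)
print(N.round(4))
# determine y side by trial
for s in (1,-1):
    print("nest",s,fit([(-.01,.097*s),(-.01,-.097*s),(.245,.097*s),(.245,-.097*s)],N))
T=np.r_[ray("scene",f([(140,450),(385,526)],5,(160,150)),0,C),ray("scene",f([(110,377),(108,352),(378,458),(284,84),(522,147)],5,(160,150)),.07,C)]
print(T.round(4))
for s in (1,-1):
    m=[(.095,.065*s),(.095,-.065*s),(.095,.065*s),(.083,.065*s),(.095,-.065*s),(-.095,.065*s),(-.095,-.065*s)]
    print("tray",s,fit(m,T))
hsv=cv2.cvtColor(cv2.imread("pics/scene0.png"),cv2.COLOR_BGR2HSV)
E
python3 m.py
```

```text
[[ 0.4579 -0.1638  0.04  ]
 [ 0.6395 -0.0995  0.04  ]
 [ 0.5436 -0.4033  0.04  ]
 [ 0.7226 -0.3439  0.04  ]]
nest 1 (array([ 0.5514917 , -0.14193896]), np.float64(-70.41351689064497), array([0.19251718, 0.1941162 , 0.1920683 , 0.19048189]))
nest -1 (array([ 0.5523756 , -0.14162841]), np.float64(-70.8703568379255), array([0.00046611, 0.00158497, 0.00300936, 0.00313048]))
[[ 0.442  -0.0891  0.    ]
 [ 0.5567 -0.0299  0.    ]
 [ 0.4441 -0.091   0.07  ]
 [ 0.4322 -0.0836  0.07  ]
 [ 0.5624 -0.0299  0.07  ]
 [ 0.3606  0.0767  0.07  ]
 [ 0.475   0.1359  0.07  ]]
tray 1 (array([0.45234764, 0.02124535]), np.float64(-81.06975591600572), array([0.09321633, 0.16265872, 0.09172066, 0.10266349, 0.16800467,
       0.1492873 , 0.10621095]))
tray -1 (array([0.45836237, 0.02317691]), np.float64(-63.32259520489604), array([0.00203472, 0.00355747, 0.00120312, 0.00634788, 0.00421664,
       0.00369648, 0.001818  ]))
```

The enlarged crop confirms the tray at (225,210): it holds three green bars, the yellow rim faces the nest, and it is the larger one. I'll hover and refine with the wrist camera.

```bash
python3 - <<'E'
from h import *
print(robot.tip_reach)
robot.move_pose([0.53,-0.09,0.36],[180,0,23])
C=cam("wrist"); im=robot.grab_frame("wrist"); cv2.imwrite("pics/w1.png",im); np.savez("w1.npz",K=C[0],R=C[1],t=C[2])
print(robot.observe()["time"], -C[1].T@C[2])
E
```

```text
0.0726
2.0917 [ 0.59457082 -0.06396124  0.42926134]
```

View pics/w1.png

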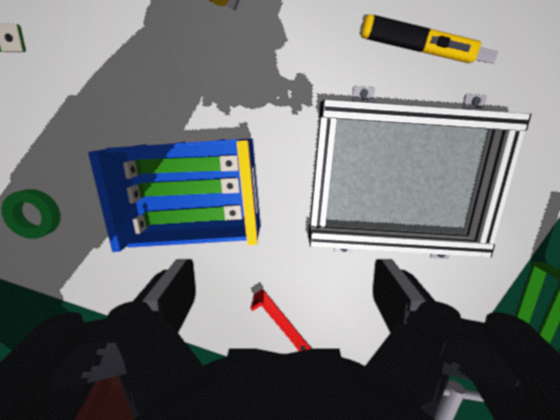

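The wrist view shows tray (95–260, 135–250) and nest (308–530, 98–258) together. I'll enlarge both to read off the corners.

```bash
python3 - <<'E'
import cv2
im=cv2.imread("pics/w1.png")
cv2.imwrite("pics/cw_tray.png",cv2.resize(im[125:265,80:270],None,fx=4,fy=4,interpolation=cv2.INTER_CUBIC))
cv2.imwrite("pics/cw_nest.png",cv2.resize(im[85:270,300:540],None,fx=3.2,fy=3.2,interpolation=cv2.INTER_CUBIC))
E
```

```text
(no output)
```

View pics/cw_tray.png

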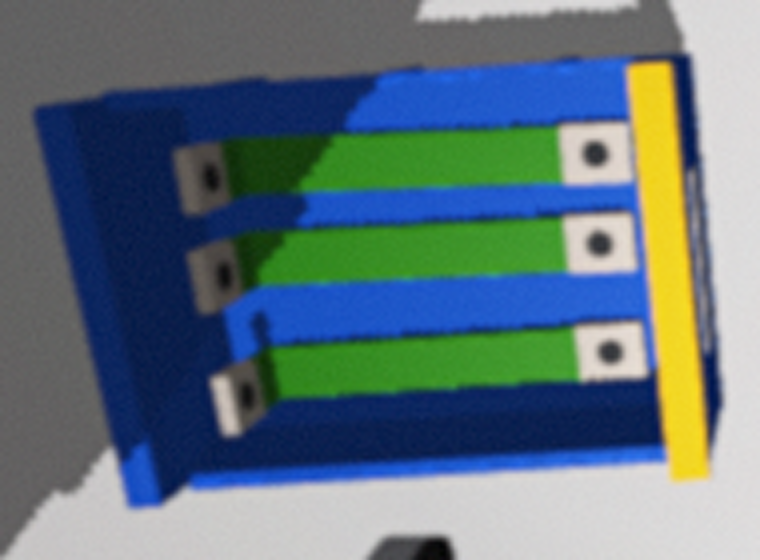

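View pics/cw_nest.png

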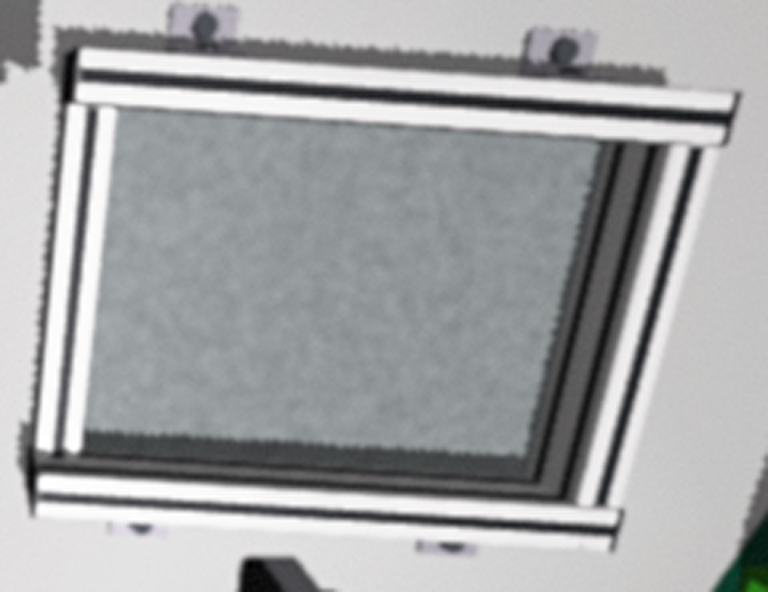

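```bash
cat > m2.py <<'E'
from h import *
exec(open("m.py").read().split("# nest")[0].split("\n",1)[1])
d=np.load("w1.npz");C=(d["K"],d["R"],d["t"])
N=ray("",f([(78,48),(75,100),(38,475),(35,515),(740,93),(728,143),(620,510),(612,550)],3.2,(300,85)),.04,C)
mN=[(-.01,.097),(-.01,.077),(-.01,-.077),(-.01,-.097),(.245,.097),(.245,.077),(.245,-.077),(.245,-.097)]
t,a,r=fit(mN,N);print("nest",t,a,(r*1e3).round(1))
S=ray("",f([(70,104),(116,108),(37,450),(84,452)],3.2,(300,85)),.02,C)
T=ray("",f([(672,62),(628,65),(708,477),(672,477),(37,108),(130,505),(73,103),(160,503)],4,(80,125)),.07,C)
mT=[(.095,.065),(.083,.065),(.095,-.065),(.083,-.065),(-.095,.065),(-.095,-.065),(-.083,.065),(-.083,-.065)]
t2,a2,r2=fit(mT,T);print("tray",t2,a2,(r2*1e3).round(1))
c,s=np.cos(np.radians(a)),np.sin(np.radians(a));R=np.array([[c,-s],[s,c]])
print("sill in nest",((S[:,:2]-t)@R).round(4)); print("tray front in nest",(t2+.095*np.array([np.cos(np.radians(a2)),np.sin(np.radians(a2))])-t)@R)
E
sed -i 's/^C=cam.*$//' m.py; python3 m2.py
```

```text
nest [ 0.5515928  -0.14072071] -70.80362222537482 [1.3 0.2 0.7 0.9 0.9 1.5 1.  0.9]
tray [0.45996969 0.02287319] -63.671610986016354 [0.5 1.3 1.  0.7 2.6 1.9 1.3 1.5]
sill in nest [[-0.0095  0.076 ]
 [ 0.0093  0.0757]
 [-0.0095 -0.073 ]
 [ 0.0117 -0.0726]]
tray front in nest [-0.09035897 -0.02094298]
```

```bash
cat > g.py <<'E'
from h import *
from scipy.spatial.transform import Rotation as Ro
NT=np.array([.5516,-.1407]);NA=-70.8
RN=Ro.from_euler('z',NA,degrees=True).as_matrix()[:2,:2]
n2w=lambda p:NT+RN@np.array(p)
GX,GZ=.089,.048
def tcp(front,psi,th):
    "front: nest-frame xy of front bottom edge with tail edge at z=0; psi rel nest deg; th nose-up deg"
    R=Ro.from_euler('z',NA+psi,degrees=True)*Ro.from_euler('y',-th,degrees=True)
    fw=np.r_[n2w(front),.19*np.sin(np.radians(th))]
    g=fw+R.apply([GX-.095,0,GZ])
    T=R*Ro.from_euler('z',90,degrees=True)*Ro.from_euler('x',180,degrees=True)
    return g-.054*T.as_matrix()[:,2],T.as_euler('xyz',degrees=True)
def st():
    o=robot.observe();print("t",round(o["time"],2),"F",np.round(o["ft_force"],1),"w",round(o["gripper_width"],4),"p",np.round(o["tool_pos"],4),flush=True)
def snap(n,name):
    cv2.imwrite(f"pics/{name}.png",robot.grab_frame(n))
E
python3 - <<'E'
from g import *
F0,P0=(-.0904,-.0209),7.13
p,o=tcp(F0,P0,0)
for a in [(F0,P0,10),((-.03,0),0,10),((.02,0),0,7)]: print(a,tcp(*a),robot.ik(*tcp(*a)) is not None)
robot.set_gripper(.045)
robot.move_pose(p+[0,0,.09],o)
robot.line_to(p,vel=.08,guard=12); st()
snap("side","s1");
robot.set_gripper(0.0); st()
snap("wrist","w2")
E
python3 - <<'E'
import cv2,numpy as np
a=cv2.imread('pics/s1.png')[100:310,200:480];b=cv2.imread('pics/w2.png')
cv2.imwrite('pics/m1.png',np.hstack([cv2.resize(a,(400,300)),cv2.resize(b,(400,300))]))
E
```

```text
((-0.0904, -0.0209), 7.13, 10) (array([ 0.49165614, -0.0410313 ,  0.13240166]), array([170.  ,   0.  ,  26.33])) True
((-0.03, 0), 0, 10) (array([ 0.53396585, -0.09006163,  0.13240166]), array([170. ,   0. ,  19.2])) True
((0.02, 0), 0, 7) (array([ 0.55213081, -0.14222427,  0.12366367]), array([173. ,   0. ,  19.2])) True
t 4.58 F [ 0.4 -0.3 -0.2] w 0.0448 p [ 0.4999 -0.057   0.1026]
t 5.02 F [-1.   1.   3.8] w 0.0112 p [ 0.4996 -0.0568  0.1024]
```

View pics/m1.png

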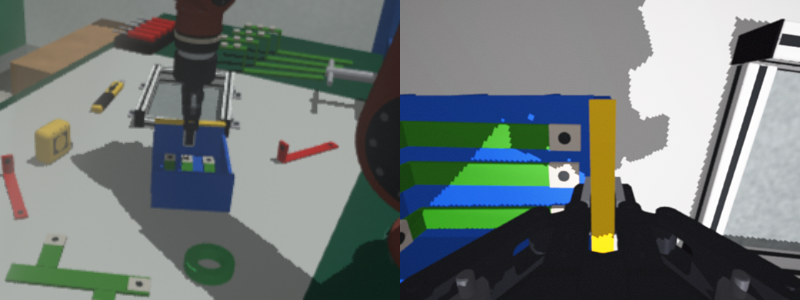

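The fingers pinch the yellow-rimmed wall at its middle (right half, about 600,200), and the gripper reads 11 mm. Next I tip the nose up and drag.

```bash
python3 - <<'E'
from g import *
F0,P0=(-.0904,-.0209),7.13
def go(a,v,guard=None):
    p,o=tcp(*a); r=robot.line_to(p,vel=v,rotation=o,guard=guard); st(); return r
go((F0,P0,5),.04); 
d=.19*(1-np.cos(np.radians(10)))
go(((F0[0]-d,F0[1]),P0,10),.04)
snap("side","s2")
go(((-.03,0),0,10),.06)
go(((.02,0),0,10),.06)
snap("side","s3"); snap("wrist","w3")
E
python3 - <<'E'
import cv2,numpy as np
a=cv2.imread('pics/s2.png')[100:310,200:480];b=cv2.imread('pics/s3.png')[100:310,200:480];c=cv2.imread('pics/w3.png')
cv2.imwrite('pics/m2.png',np.vstack([np.hstack([cv2.resize(a,(400,300)),cv2.resize(b,(400,300))]),np.hstack([cv2.resize(c,(400,300)),np.zeros((300,400,3),np.uint8)])]))
E
```

```text
t 5.67 F [-0.4  2.  -2.2] w 0.0114 p [ 0.4953 -0.0486  0.1173]
t 6.28 F [ 0.2 -1.8 -2. ] w 0.0113 p [ 0.4908 -0.0384  0.1325]
t 7.61 F [-0.4 -0.7 -2.4] w 0.0111 p [ 0.5341 -0.0902  0.1327]
t 8.59 F [ 0.7 -1.3 -1.9] w 0.0112 p [ 0.5507 -0.1376  0.1328]
```

View pics/m2.png

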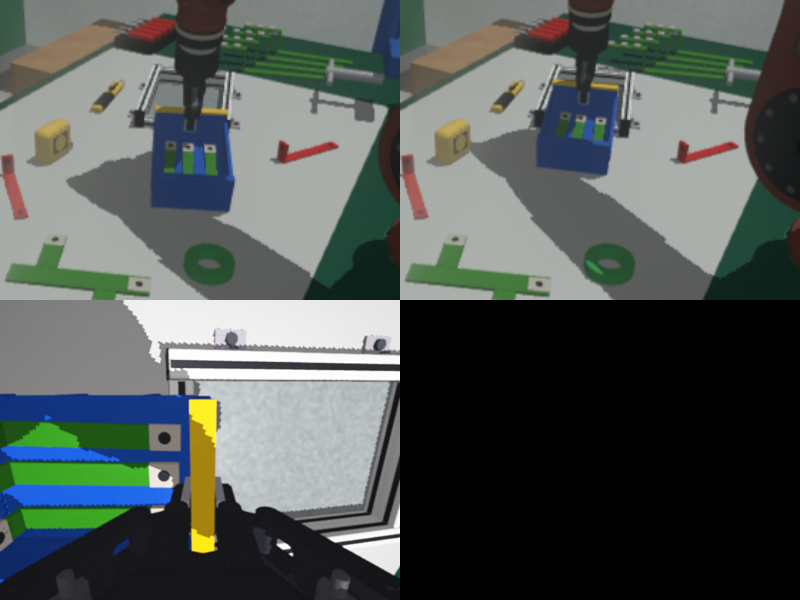

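The tray nose is now over the sill, aligned, and the tail is still on the bench. Lower, release and retreat.

```bash
python3 - <<'E'
from g import *
p,o=tcp((.02,0),0,7); print(robot.line_to(p,vel=.03,rotation=o,guard=8)); st()
robot.set_gripper(.04); st()
z=Ro.from_euler('xyz',o,degrees=True).as_matrix()[:,2]
p=np.array(robot.observe()["tool_pos"])
robot.line_to(p-.09*z,vel=.1)
robot.move_pose([.53,-.09,.36],[180,0,19.2])
C=cam("wrist");np.savez("w4.npz",K=C[0],R=C[1],t=C[2]); snap("wrist","w4"); snap("side","s4"); st()
E
```

```text
True
t 9.05 F [-0.3  1.5  6.2] w 0.0115 p [ 0.5524 -0.142   0.1246]
t 9.43 F [0.7 0.4 0. ] w 0.0402 p [ 0.5515 -0.1413  0.1236]
t 11.25 F [-0.2  0.9 -0.9] w 0.0401 p [ 0.5297 -0.09    0.3582]
```

View pics/w4.png

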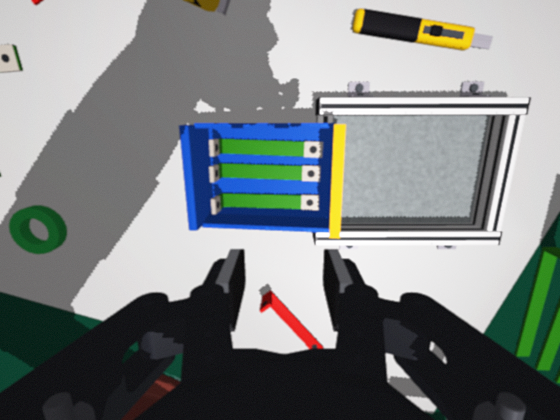

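View pics/s4.png

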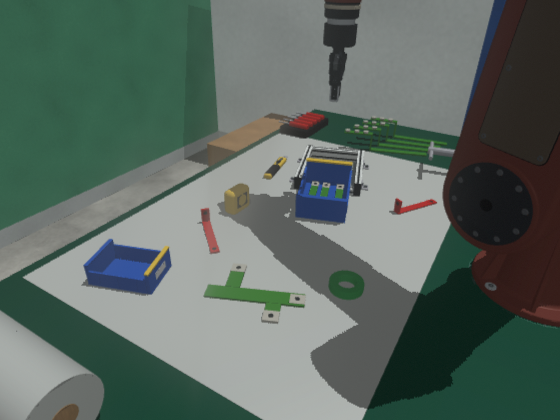

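The tray (182–345, 124–237) rests with its nose past the sill and the three bars in place. Before pushing, I'll check its alignment by casting the rim corners (345,124), (340,237) and the rear corners (181,126), (190,230).

```bash
python3 - <<'E'
import cv2
im=cv2.imread("pics/w4.png")
cv2.imwrite("pics/cw4.png",cv2.resize(im[110:245,170:360],None,fx=4,fy=4,interpolation=cv2.INTER_CUBIC))
E
```

```text
(no output)
```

View pics/cw4.png

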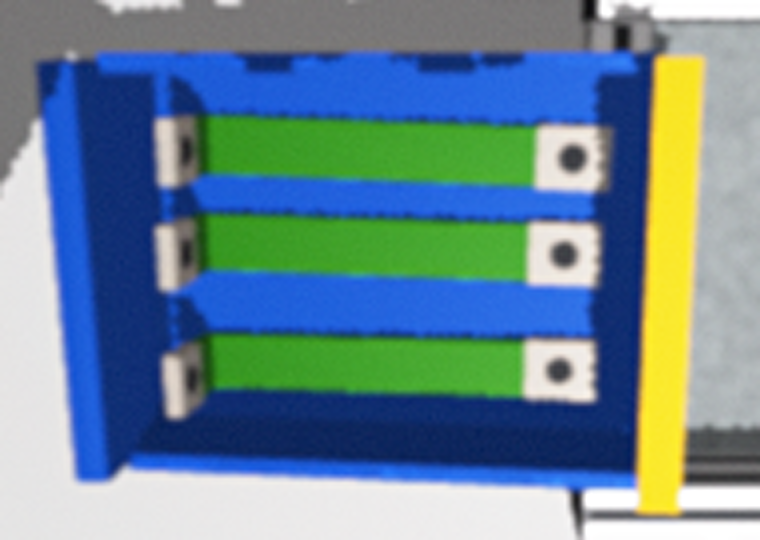

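```bash
python3 - <<'E'
from g import *
d=np.load("w4.npz");C=(d["K"],d["R"],d["t"])
f=lambda P:[(x/4+170-.4,y/4+110-.4) for x,y in P]
A=ray("",f([(705,57),(680,512)]),.0925,C);B=ray("",f([(38,63),(78,480)]),.0695,C)
print(((np.r_[A,B][:,:2]-NT)@RN).round(4))
# pusher IK check
for lean in (0,10,15):
  for x in (-.25,-.19,-.165,.025):
    R=Ro.from_euler('z',NA,degrees=True)*Ro.from_euler('y',lean,degrees=True)*0 if 0 else Ro.from_euler('z',NA,degrees=True)*Ro.from_euler('y',-lean,degrees=True)*Ro.from_euler('x',180,degrees=True)
    tz=R.as_matrix()[:,2]
    tip=np.r_[n2w((x-.011,0)),.05]; p=tip-.060*tz
    q=robot.ik(p,R.as_euler('xyz',degrees=True)); print(lean,x,tz.round(2),p.round(3),None if q is None else np.round(q))
E
```

```text
[[ 0.0128  0.0652]
 [ 0.0128 -0.0658]
 [-0.1745  0.0635]
 [-0.1742 -0.0638]]
0 -0.25 [-0. -0. -1.] [0.466 0.106 0.11 ] [  -3.  -13.  -33.   70.    0. -112.]
0 -0.19 [-0. -0. -1.] [0.485 0.049 0.11 ] [ -10.  -11.  -31.   70.    0. -119.]
0 -0.165 [-0. -0. -1.] [0.494 0.026 0.11 ] [ -12.   -9.  -30.   70.    0. -121.]
0 0.025 [-0. -0. -1.] [ 0.556 -0.154  0.11 ] [ -28.    5.  -15.   69.    0. -138.]
10 -0.25 [ 0.06 -0.16 -0.98] [0.462 0.116 0.109] [   3.  -14.  -34.   67.  -10. -106.]
10 -0.19 [ 0.06 -0.16 -0.98] [0.482 0.059 0.109] [  -4.  -14.  -34.   66.   -9. -114.]
10 -0.165 [ 0.06 -0.16 -0.98] [0.49  0.035 0.109] [  -7.  -13.  -34.   65.   -9. -116.]
10 0.025 [ 0.06 -0.16 -0.98] [ 0.553 -0.144  0.109] [ -25.   -2.  -23.   62.   -7. -134.]
15 -0.25 [ 0.09 -0.24 -0.97] [0.461 0.12  0.108] [   6.  -14.  -35.   66.  -15. -104.]
15 -0.19 [ 0.09 -0.24 -0.97] [0.48  0.064 0.108] [  -1.  -15.  -36.   64.  -14. -111.]
15 -0.165 [ 0.09 -0.24 -0.97] [0.489 0.04  0.108] [  -4.  -14.  -35.   63.  -14. -114.]
15 0.025 [ 0.09 -0.24 -0.97] [ 0.551 -0.139  0.108] [ -23.   -5.  -27.   58.  -11. -133.]
```

The tray is aligned: lateral error under 1 mm, yaw about 0, front edge about 20 mm past the sill centre. Next I go behind it and push with both fingers open, leaned back, tips at z = 50 mm.

```bash
cat >> g.py <<'E'
LEAN=20
def push(x,z=.05):
    R=Ro.from_euler('z',NA,degrees=True)*Ro.from_euler('y',-LEAN,degrees=True)*Ro.from_euler('x',180,degrees=True)*Ro.from_euler('z',180,degrees=True)
    tz=R.as_matrix()[:,2]
    return np.r_[n2w((x-.0103,0)),z]-.060*tz, R.as_euler('xyz',degrees=True)
E
python3 - <<'E'
from g import *
p,o=push(-.23,.05); print(p,o,robot.ik(p,o), robot.ik(*push(.025)))
robot.set_gripper(.085)
a=push(-.23,.2); robot.move_pose(*a); st()
robot.line_to(p,vel=.12); st()
print(robot.line_to(push(-.13)[0],vel=.04,guard=25)); st()
snap("side","s5"); snap("scene","sc5")
E
python3 - <<'E'
import cv2,numpy as np
a=cv2.imread('pics/s5.png')[100:310,200:480];b=cv2.imread('pics/sc5.png')[110:410,80:480]
cv2.imwrite('pics/m5.png',np.hstack([cv2.resize(a,(400,300)),cv2.resize(b,(400,300))]))
E
```

```text
[0.4658246  0.10561339 0.10638156] [-180.    20.   109.2] [  6.44679412 -14.05482533 -35.8223107   63.63882959 -19.48636331
  76.45760714] [-20.83919732  -7.73492907 -30.61562716  53.94111592 -15.17999162
  48.19715602]
t 12.76 F [0.3 0.3 0.5] w 0.0852 p [0.4663 0.1053 0.257 ]
t 14.16 F [-0.1  0.1  0.7] w 0.085 p [0.4664 0.1057 0.1072]
False
t 16.81 F [-0.7  2.7 -0.3] w 0.085 p [0.4987 0.0112 0.1064]
```

View pics/m5.png

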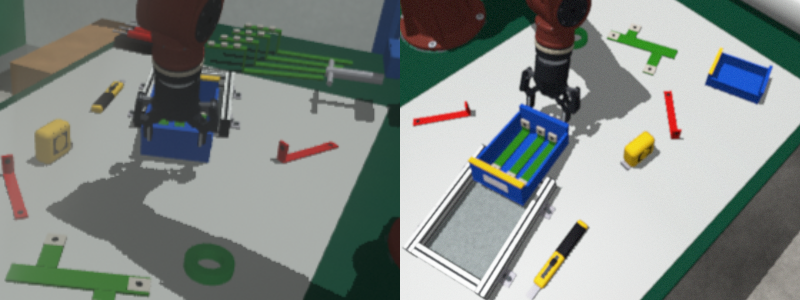

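The tray is sliding in with light force (about 3 N), and both fingers sit squarely on the rear wall (scene half, about 545,100). I'll keep pushing.

```bash
python3 - <<'E'
from g import *
for x in (-.09,-.05):
    print(robot.line_to(push(x)[0],vel=.03,guard=25)); st()
    snap("scene",f"sc6_{int(-x*1000)}")
E
python3 - <<'E'
import cv2,numpy as np
a=cv2.imread('pics/sc6_90.png')[160:410,80:330];b=cv2.imread('pics/sc6_50.png')[160:410,80:330]
cv2.imwrite('pics/m6.png',np.hstack([cv2.resize(a,(400,400)),cv2.resize(b,(400,400))]))
E
```

```text
False
t 18.39 F [-0.6 -0.   0.2] w 0.0851 p [ 0.5118 -0.0265  0.1063]
False
t 19.93 F [-0.1  0.8 -0.3] w 0.0847 p [ 0.5251 -0.0644  0.1065]
```

View pics/m6.png

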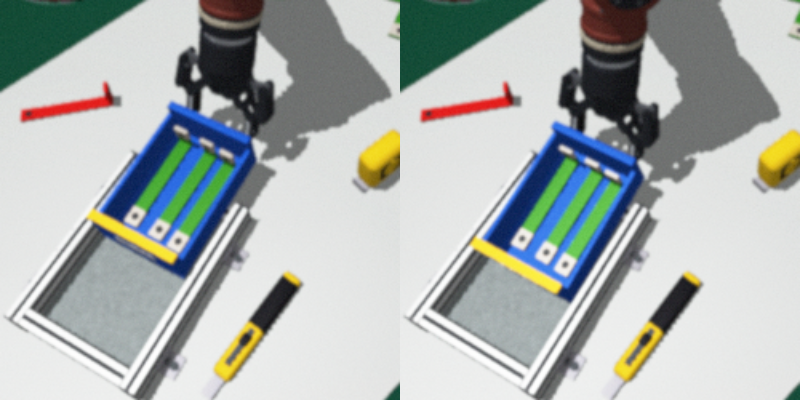

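The tray has see-sawed nose-down as expected, with the bars in place and the heading straight. I'll push it over the sill.

```bash
python3 - <<'E'
from g import *
for x in (-.01,.024):
    print(robot.line_to(push(x)[0],vel=.03,guard=25)); st()
robot.line_to(push(-.03)[0],vel=.08); st()
robot.line_to(push(-.06,.2)[0],vel=.15)
robot.move_pose([.50,-.0,.36],[180,0,19.2])
C=cam("wrist");np.savez("w7.npz",K=C[0],R=C[1],t=C[2]); snap("wrist","w7"); snap("scene","sc7"); snap("side","s7"); st()
E
python3 - <<'E'
import cv2,numpy as np
a=cv2.imread('pics/sc7.png')[210:410,80:280];b=cv2.imread('pics/w7.png');c=cv2.imread('pics/s7.png')[120:240,240:400]
cv2.imwrite('pics/m7.png',np.hstack([cv2.resize(a,(400,400)),np.vstack([cv2.resize(b,(400,300)),cv2.resize(c,(400,300))])[:600]]) if 0 else np.vstack([np.hstack([cv2.resize(a,(400,300)),cv2.resize(c,(400,300))]),np.hstack([cv2.resize(b,(400,300)),np.zeros((300,400,3),np.uint8)])]))
E
```

```text
False
t 21.46 F [-1.4  0.  -0.1] w 0.0851 p [ 0.5383 -0.1021  0.1065]
False
t 22.74 F [ 0.1 -0.3 -0.8] w 0.0851 p [ 0.5495 -0.1343  0.1065]
t 23.57 F [ 0.7 -1.1 -0.2] w 0.0851 p [ 0.5318 -0.0833  0.1065]
t 26.27 F [ 0.3 -0.7 -0.1] w 0.0854 p [0.4999 0.     0.3596]
```

View pics/m7.png

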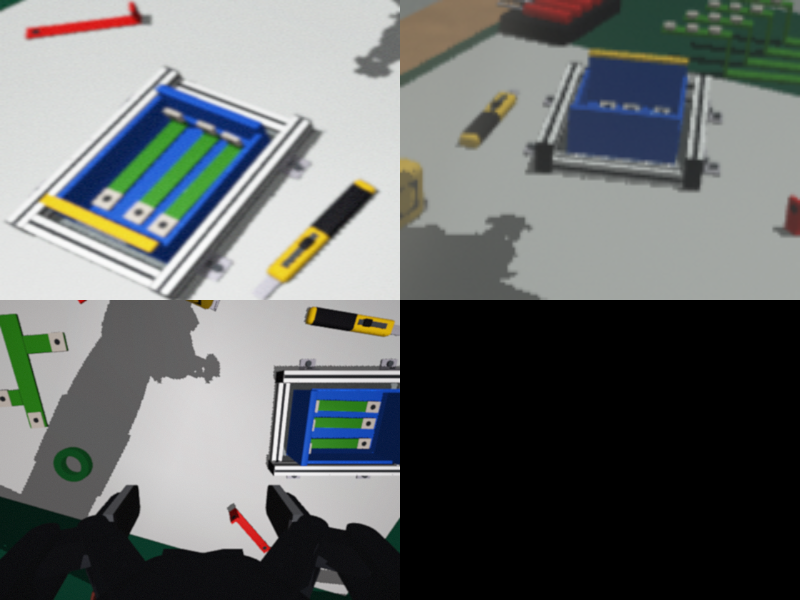

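The tray appears to have dropped behind the sill. I'll verify flatness with an overhead wrist shot plus the scene view.

```bash
python3 - <<'E'
from g import *
robot.move_pose([.54,-.2,.40],[180,0,19.2])
C=cam("wrist");np.savez("w8.npz",K=C[0],R=C[1],t=C[2]); snap("wrist","w8"); snap("scene","sc8"); st()
a=cv2.imread('pics/w8.png');b=cv2.imread('pics/sc8.png')
cv2.imwrite('pics/c8a.png',cv2.resize(a[100:250,150:420],(800,444),interpolation=cv2.INTER_CUBIC))
E
python3 - <<'E'
import cv2
b=cv2.imread('pics/sc7.png');cv2.imwrite('pics/c8b.png',cv2.resize(b[250:400,80:250],None,fx=4,fy=4,interpolation=cv2.INTER_CUBIC))
E
```

```text
t 27.22 F [-0.3 -0.1 -0.6] w 0.0851 p [ 0.54   -0.1983  0.4001]
```

View pics/c8a.png

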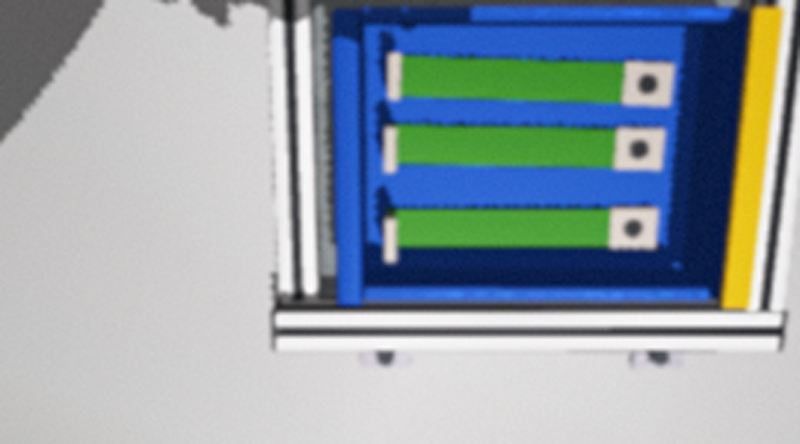

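View pics/c8b.png

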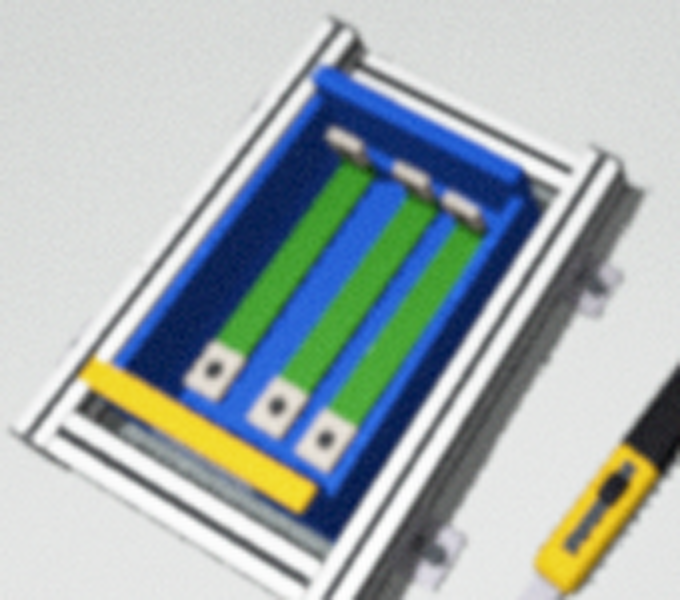

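```bash
python3 - <<'E'
from g import *
d=np.load("w8.npz");C=(d["K"],d["R"],d["t"]);S=cam("scene")
w=[(340,305),(745,307),(722,307)]; s=[(316,78),(76,375),(88,358)]
W=np.array([(x/2.963+150-.4,y/2.96+100-.4) for x,y in w]);s=np.array([(x/4+80-.4,y/4+250-.4) for x,y in s])
P1=C[0]@np.c_[C[1],C[2]];P2=S[0]@np.c_[S[1],S[2]]
X=cv2.triangulatePoints(P1,P2,W.T,s.T);X=(X[:3]/X[3]).T
print(np.c_[(X[:,:2]-NT)@RN,X[:,2]].round(4))
for q,n,c in((W,"w",C),(s,"s",S)): print(n,((ray("",q,.073,c)[:,:2]-NT)@RN).round(4))
E
```

```text
[[ 0.0263 -0.0723  0.0524]
 [ 0.213  -0.0678  0.0733]
 [ 0.2037 -0.0691  0.0709]]
w [[ 0.0253 -0.0647]
 [ 0.2117 -0.0657]
 [ 0.2011 -0.0657]]
s [[ 0.0334 -0.0624]
 [ 0.2133 -0.0691]
 [ 0.2044 -0.0695]]
```

The tray spans nest x from about 0.025 to 0.212, so its tail is clear of the sill (which ends at 0.010). Rays cast at flat-tray height z = 0.073 give a 187 mm length against the true 190. The one odd triangulated rear point (z = 0.052) comes from my scene pixel landing on the wall's inner corner. Handing in.

```bash
python3 - <<'E'
from plant import robot
robot.job_done()
E
```

```text
the job is handed in; nothing more can be done
```

The tray is in the nest, behind the sill, with all three green busbars still in it. I handed the job in just after 27 s on the robot's clock.

**What I did:** I pinched the yellow-rimmed wall, tipped the nose up about 10° and dragged the tray straight with its tail on the bench. I rested the nose on the sill, let go, and pushed from behind with both open fingers until the tail dropped behind the sill. Measured forces stayed under about 7 N.

**Last checks:**
- **Position:** the tray runs from about 25 to 212 mm along the nest, about 15 mm clear of the sill. The overhead view gives a length of 187 mm against the true 190.
- **Flatness:** this rests on the pictures and on the front rim's height of about 71–73 mm, where a flat tray gives 73 mm. One rear-corner point, found from two views, disagreed at 52 mm. I put this down to a misread pixel on the wall's inner corner and did not re-measure it.
- **Bystanders:** the tape measure, knife, workpiece and tape roll looked undisturbed in the later pictures. I did not measure their positions before and after.

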